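Cam-lock the end board onto a soap mould

TASK

Close the open end of the soap mould: bring the loose end board up square to it, feel for the slot in the cam housing with the board's bolt and slide it in until the board meets the seal, then turn the cam's wing clockwise, about half a turn, until its hook has drawn the board fully home and tight. Do not force the bolt, neither against the housing nor by overtightening; leave the board locked and standing and the things around undisturbed.

Things in the scene. Friction and masses are not known exactly. Their poses are not given: they have to be found in the camera images.
- mould: Fixed wooden soap mould with two white-lined troughs, 230 x 206 x 72 mm, on the table. Origin: on the table, below the middle of its open end; +x runs along the mould, away from that end; z up. Its end face is x = 0; a sprung black rubber seal stands 2.5 mm proud of it (4 N to start, 12 N when flush). The 66 mm wide rail between the troughs carries an aluminium cam housing.
- slot (a point): Nominal middle of the slot for the bolt in the housing's front face: mould x = 6, y = 0, z = 48 mm. The slot is upright, 10.5 mm wide, z = 33 to 64 mm. The housing is screwed down by hand: housing, slot and cam together sit up to 4 mm to either side (mould y) and 1.5 mm fore or aft (mould x) of nominal, so the slot must be felt for.
- cam_axis (a point): Nominal place of the cam's upright axis, at half height of its wing: mould x = 70, y = 0, z = 85 mm; true place off as told for slot. The dark wing is a flat bar, 40 mm long, 10 mm thick, z = 73 to 97 mm, on a 41 mm steel disc; things beside it are no higher than 73 mm, but for the board's lug.
- cam (a joint): Cam angle in rad, grows clockwise seen from above; -0.7 to 3.9. At 0 the wing lies along mould x; open (starts) at -0.5 to 0.1. The hook passes behind the bolt's head from 0.45 and draws it 3.2 mm a rad. Stays where left. Turns with under 0.35 N m; the board is home somewhere between 2.2 and 3.5, felt as a steep rise: over 0.15 N m then stays on the wing even when the hand pauses.
- board: Loose wooden end board, 20 mm thick (x), 206 mm wide (y), 72 mm high, 0.25 to 0.45 kg, standing on the table. Origin: centre of its underside. Its +x side carries the bolt and faces the mould when fitted (board x axis along mould x). In the middle of its top edge a lug to hold it by, 44 mm wide (y), 20 mm thick (x), rises from z = 72 to 108 mm.
- bolt: Steel bolt fixed in the board; same origin and axes as the board. Neck 5 mm thick along +x at y = 0, z = 48 mm; T-shaped head at its end, 7 mm wide (y), z = 36 to 60 mm, x = 69 to 76.5 mm, with a flat nose. At the slot's height while the board stands on the table or up to 2 mm above it. More than 120 N on it counts as forced.
- face (a point): Point at the bottom middle of the board's inner face (board x = +10 mm, y = 0, z = 0). Fully home: mould x = 0.
- oil_bottle: Bystander: dark brown bottle, 45 mm across, 104 mm tall; origin under its centre. Leave alone.
- petal_jar: Bystander: glass jar with a green lid, 60 mm across, 78 mm tall; origin under its centre. Leave alone.
- scoop: Bystander: orange dosing scoop, 134 x 58 x 26 mm, lying; origin under its centre. Leave alone.
- scale: Bystander: black pocket scale with a steel pan, 106 x 127 x 19 mm; origin under its centre. Leave alone.

How it is judged:
By the outcome, as a careful person would: the job done as asked, in the order asked, and still so for the second after the job is handed in, with the robot touching nothing.
It also fails if it takes over 72 s, if anything falls off the work surface, if the arm or the gripper's body presses on something with over 40 N, if the wrist force passes 120 N, or if a joint passes its speed limit or range.

ROBOT

A 7-joint arm with a two-finger parallel gripper is mounted at the origin on the work surface; the furniture and walls round the work are solid. World frame = base frame: x ahead of the robot, y to its left, z up, the work surface at z = 0. Lengths are in m, angles in rad, forces in N, time in s.
With the tool pointing down it reaches from about 0.4 to 0.85 m from the base axis. Payload 10.4 kg.
Tool frame: the origin (TCP) lies at the very end of the fingers, on their centre line; the grasp point (between the pads) lies 19 mm behind it; z points along the fingers, y is the line along which they close (so a half turn about z gives the same grasp; the last joint's range is limited). The gripper opens to 87 mm and grips with 3 to 60 N. Pads are 19 mm wide; open, the fingers measure 117 mm over their backs; the gripper's body (75 mm by 190 mm) begins 51 mm behind the grasp point.
Start: joints at [1.16, 0.332, -0.065, 1.46, 0.022, 1.35, -0.088], TCP at [0.236, -0.579, 0.223] pointing down, gripper open.
Joint ranges: [-2.6, 2.6], [-0.5, 2.12], [-1.47, 1.34], [0.16, 2.42], [-1.27, 4.41], [0.06, 2.06], [-2.6, 2.6]. Speed limits (rad/s): [2.22, 2.22, 2.79, 2.79, 3.14, 3.14, 3.14].

INTERFACE

Orientations are given as a unit quaternion [w, x, y, z].
In Python, from rig import r gives the robot as it stands. The module is installed in compiled form; this text tells all that it offers.
- The arm moves only by the shell command python3 -m creep FILE [FORCE], which reads ROWS from the file FILE. ROWS is a JSON object whose key "steps" holds a list of rows, 1 to 8 of them, each of 5 numbers: dx, dy, dz in shares of the most that a row can go, 1 being 62.5 mm, then a turn about the tool's z in shares of 120 degrees (1.0 is 120 degrees), then the finger opening in m; each row shifts and turns the commanded pose from where the row before left it, along the tool's axes as they then stand; what a row does not reach is not made up. A row lasts 1/8 s, in which the tool goes at most 0.0625 m and 0.188 rad, less where a joint would pass 70% of its speed; a pose out of reach is approached as far as the arm can. The fingers move at their own pace and stop on an object; FORCE is the grip in N (left out, the last holds). Time passes only in rows, so rows that do not move let the fingers close. It prints the time, the measured TCP pose, the force, the opening and the grip force at its end. A shift or turn number past 1, either way, is cut back to 1. Input that does not fit is refused with a message, and nothing moves.
- r.state(): the state, without advancing time (a new reading comes with each control period).
- r.get_image(name): name is "scene" or "side" or "wrist"; returns the picture (480x640x3 uint8, red, green, blue); there is no depth.
- r.get_calibration(name): a dict with "mtx" (3x3 intrinsics, pixels), "cam_to_world" (4x4, takes a point from camera to world coordinates). Camera axes: x right, y down, z forward; pixel columns grow to the right and rows downward; lengths in m; the calibration is good to about 2 mm. A picture is of the moment at which its call begins: read the wrist's pose just before it. get_calibration takes no time and is no camera call; for the wrist camera it gives the pose at the moment of the call.
- r.finish_job(): hands the job in; it is judged then, once.
Trained networks look in the newest picture that a camera, given by its name, has taken for a name from the list of things; names that differ only in an ending like _2 or _b are one class to them, and where a whole thing is asked for, a point or a joint stands for the part that bears it (a point fixed in the world has none). Each returns a list of dicts, best first, with "p" (0 to 1); they miss things now and then, are a little off and sometimes report something else, mostly with a low value. They report only what shows in the picture. A call takes as long as a camera call.
- r.masks_of(name, camera): "region" (480x640 bool, what is visible of it) and "centre" ([column, row] in pixels, amid what is visible of it).
The state is a dict: "time_s": time; "q": joint angles; "joint_velocities": joint speeds; "joint_torque": joint torques, N m; "tool_pos": TCP position; "orientation": TCP orientation; "wrist_force": force on the tool from outside, world axes, zero at the start; "moment": the same for the moment, N m; "finger_gap": finger opening in m; "finger_force": force on a finger pad.
Only numpy, scipy, OpenCV 4.12 (cv2) and the standard library are available. Lean on these libraries where they do the work, as an engineer would, in place of code of your own. Each camera call takes 0.05 s, during which the arm holds its last target. There are 200 camera calls.

## Working session

There is one attempt and no reset: what is moved stays moved. The work goes in short steps, Python scripts to look and compute and a shell command to move; the robot and the scene stay as the last step left them, time stands still between calls to the robot, and variables do not carry over. Pictures are saved under pics/ and viewed, at most 10 in all, crops included, and the job is handed in when it is done.

```bash
mkdir -p pics; ls; python3 - <<'E'
from rig import r
import cv2,numpy as np
s=r.state();print({k:np.round(v,4).tolist() for k,v in s.items()})
ims=[]
for n in ["scene","side","wrist"]:
    im=r.get_image(n);c=r.get_calibration(n);print(n,np.round(c["mtx"],1).tolist(),np.round(c["cam_to_world"],3).tolist())
    cv2.imwrite(f"pics/{n}0.png",im[:,:,::-1])
    for o in ["mould","board","cam","bolt","oil_bottle","petal_jar","scoop","scale"]:
        print(n,o,[(round(float(d["p"]),2),np.round(d["centre"]).tolist(),int(d["region"].sum())) for d in r.masks_of(o,n)[:2]])
E
```

```text
pics
{'time_s': 0.0, 'q': [1.1604, 0.3329, -0.0647, 1.4609, 0.0216, 1.3499, -0.0885], 'joint_velocities': [-0.0002, 0.001, 0.0004, 0.0002, 0.001, -0.0007, -0.0007], 'joint_torque': [-0.0001, -62.3252, 0.0243, -38.9883, -0.0614, 0.0399, 0.0002], 'tool_pos': [0.2362, -0.5782, 0.2218], 'orientation': [-0.0007, 0.9813, 0.1927, -0.0002], 'wrist_force': [-0.1291, -0.7804, -0.102], 'moment': [-0.0174, -0.0108, -0.0415], 'finger_force': 0.0, 'finger_gap': 0.0872}
scene [[559.5, 0.0, 316.4], [0.0, 559.5, 249.2], [0.0, 0.0, 1.0]] [[-0.628, -0.458, 0.629, -0.287], [-0.778, 0.353, -0.52, 0.664], [0.016, -0.816, -0.578, 0.836], [0.0, 0.0, 0.0, 1.0]]
scene mould [(0.74, [315.0, 240.0], 5888)]
scene board [(0.64, [189.0, 338.0], 3541)]
scene cam [(0.56, [307.0, 234.0], 163), (0.23, [317.0, 235.0], 5812)]
scene bolt []
scene oil_bottle [(0.95, [171.0, 270.0], 744)]
scene petal_jar [(0.68, [398.0, 199.0], 614)]
scene scoop [(0.83, [394.0, 298.0], 546)]
scene scale [(0.55, [440.0, 264.0], 1628)]
side [[495.8, 0.0, 322.8], [0.0, 495.8, 239.0], [0.0, 0.0, 1.0]] [[-0.992, -0.089, 0.09, 0.416], [-0.127, 0.688, -0.714, 0.931], [0.002, -0.72, -0.694, 0.995], [0.0, 0.0, 0.0, 1.0]]
side mould [(0.67, [287.0, 228.0], 5069)]
side board [(0.74, [319.0, 365.0], 2273)]
side cam [(0.53, [296.0, 230.0], 138)]
side bolt [(0.57, [296.0, 231.0], 146)]
side oil_bottle [(0.69, [230.0, 329.0], 588), (0.24, [319.0, 365.0], 2222)]
side petal_jar [(0.74, [310.0, 164.0], 435)]
side scoop [(0.59, [389.0, 240.0], 314), (0.2, [289.0, 227.0], 5196)]
side scale [(0.94, [384.0, 205.0], 1033), (0.57, [386.0, 238.0], 302)]
wrist [[419.8, 0.0, 321.7], [0.0, 419.8, 244.9], [0.0, 0.0, 1.0]] [[0.378, -0.89, -0.255, 0.306], [-0.926, -0.363, -0.105, -0.55], [0.001, 0.276, -0.961, 0.384], [0.0, 0.0, 0.0, 1.0]]
wrist mould []
wrist board []
wrist cam []
wrist bolt []
wrist oil_bottle []
wrist petal_jar []
wrist scoop []
wrist scale [(0.64, [94.0, 4.0], 102)]
```

View pics/scene0.png

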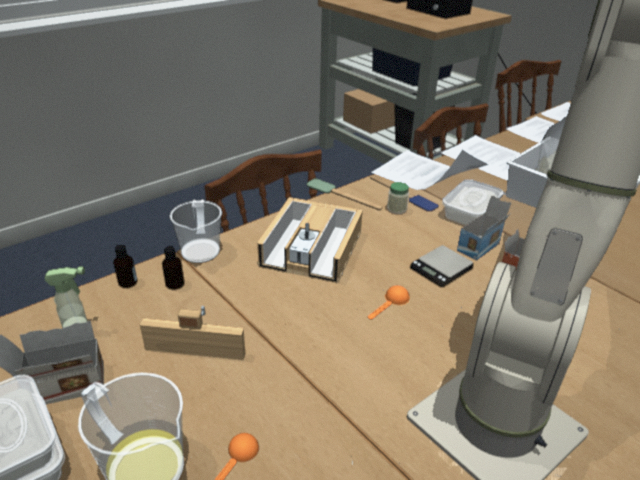

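View pics/side0.png

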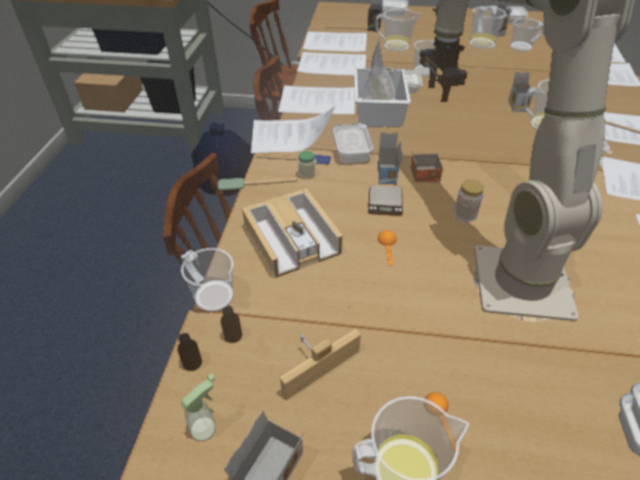

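The scene view shows the mould at (310,240) with its open end towards the camera, and the board at (190,340), its bolt pointing up and away towards the mould. In the side view the mould is at (290,230), the board at (320,365) and the bolt tip at about (303,340).

```bash
cat > h.py <<'E'
from rig import r
import cv2,numpy as np
from scipy.optimize import minimize
from scipy.spatial.transform import Rotation as R
def box(x0,x1,y0,y1,z0,z1): return np.array([[x,y,z] for x in(x0,x1) for y in(y0,y1) for z in(z0,z1)],float)
MODEL={"mould":[box(0,.23,-.103,.103,0,.072)],
"board":[box(-.01,.01,-.103,.103,0,.072),box(-.01,.01,-.022,.022,.072,.108)],
"board_b":[box(-.01,.01,-.103,.103,0,.072),box(-.01,.01,-.022,.022,.072,.108),box(.01,.0765,-.0025,.0025,.0455,.0505),box(.069,.0765,-.0035,.0035,.036,.06)],
"wing":[box(-.02,.02,-.005,.005,.073,.097)]}
def tw(p,pts):
    c,s=np.cos(p[2]),np.sin(p[2]); return pts@np.array([[c,s,0],[-s,c,0],[0,0,1]])+[p[0],p[1],0]
def px(cal,P):
    T=np.linalg.inv(cal["cam_to_world"]); q=P@T[:3,:3].T+T[:3,3]; q=q@np.array(cal["mtx"]).T; return q[:,:2]/q[:,2:]
def sil(cal,p,model,S=4):
    m=np.zeros((480*S,640*S),np.uint8)
    for b in MODEL[model]:
        h=cv2.convexHull(((px(cal,tw(p,b))+.5)*S).astype(np.float32)); cv2.fillConvexPoly(m,np.round(h).astype(np.int32),255)
    return cv2.resize(m,(640,480),interpolation=cv2.INTER_AREA)/255.
def fit(model,obs,inits):  # obs: list of (cal,mask)
    def cost(p):
        c=0
        for cal,m in obs:
            s=sil(cal,p,model); c+=1-np.minimum(s,m).sum()/np.maximum(s,m).sum()
        return c/len(obs)
    best=None
    for i in inits:
        o=minimize(cost,i,method="Nelder-Mead",options=dict(initial_simplex=np.array(i)+np.array([[0,0,0],[.02,0,0],[0,.02,0],[0,0,.15]]),xatol=1e-4,fatol=1e-4))
        if best is None or o.fun<best.fun: best=o
    return best
def ray(cal,uv,z):
    K=np.linalg.inv(np.array(cal["mtx"]));C=np.array(cal["cam_to_world"]);d=C[:3,:3]@K@np.array([uv[0],uv[1],1.]);o=C[:3,3];return o+d*(z-o[2])/d[2]
E
python3 - <<'E'
from h import *
cals={};
for n in["scene","side"]: r.get_image(n);cals[n]=r.get_calibration(n)
for o,cs in [("mould",["scene","side"]),("board",["scene","side"])]:
    obs=[(cals[n],r.masks_of(o,n)[0]["region"].astype(float)) for n in cs]
    c=ray(cals["side"],r.masks_of(o,"side")[0]["centre"],.05);print(o,c)
    for y in np.arange(-2,2)*np.pi/2+.4:
        x0=c[:2]-(np.array([np.cos(y),np.sin(y)])*.115 if o=="mould" else 0)
        b=fit(o,obs,[[*x0,y]]);print(np.round(b.x,4),round(b.fun,3))
for o,z in [("oil_bottle",.05),("petal_jar",.04),("scoop",.01),("scale",.01)]:
    print(o,*[np.round(ray(cals[n],r.masks_of(o,n)[0]["centre"],z),3) for n in cals])
for n,uv in [("side",(303,340)),("scene",(203,310))]: print(ray(cals[n],uv,.05))
E
```

```text
mould [ 0.63378046 -0.06869996  0.05      ]
[ 0.7327 -0.0173 -2.6193] 0.232
[ 0.5691  0.0164 -0.9783] 0.122
[ 0.5332 -0.1363  0.5975] 0.23
[ 0.6976 -0.1748  2.1625] 0.123Traceback (most recent call last):
  File "<stdin>", line 5, in <module>
IndexError: list index out of range
```

```bash
cat >> h.py <<'E'
def mask(o,n,k=5):
    for _ in range(k):
        r.get_image(n); l=r.masks_of(o,n)
        if l and l[0]["p"]>.3: return l[0]
E
python3 - <<'E'
from h import *
cals={n:r.get_calibration(n) for n in["scene","side"]}
ms={n:mask("board",n) for n in cals}
obs=[(cals[n],ms[n]["region"].astype(float)) for n in cals]
c=ray(cals["side"],ms["side"]["centre"],.05);print(c)
for m in["board","board_b"]:
  for y in np.arange(-2,2)*np.pi/2+.4:
    b=fit(m,obs,[[*c[:2],y]]);print(m,np.round(b.x,4),round(b.fun,3))
for o,z in [("oil_bottle",.05),("petal_jar",.04),("scoop",.01),("scale",.01)]:
    for n in cals:
        k=mask(o,n); print(o,n,k and np.round(ray(cals[n],k["centre"],z),3))
for n,uv in [("side",(303,340)),("scene",(203,310))]: print(ray(cals[n],uv,.05))
print(r.state()["time_s"])
E
```

```text
[ 0.64227786 -0.07009712  0.05      ]
board [ 0.6824 -0.029  -2.2219] 0.858
board [ 0.6705 -0.1302 -1.1007] 0.828
board [ 0.6824 -0.029   0.9197] 0.858
board [ 0.6705 -0.1302  2.0409] 0.828
board_b [ 0.687  -0.0391 -2.2179] 0.853
board_b [ 0.6705 -0.1304 -1.1029] 0.828
board_b [ 0.6788 -0.0264  0.9499] 0.858
board_b [ 0.6752 -0.1325  1.9321] 0.827
oil_bottle scene [0.713 0.274 0.05 ]
oil_bottle side [0.722 0.275 0.05 ]
petal_jar scene [ 0.628 -0.394  0.04 ]
petal_jar side [ 0.642 -0.407  0.04 ]
scoop scene [ 0.351 -0.098  0.01 ]
scoop side [ 0.36  -0.093  0.01 ]
scale scene [ 0.366 -0.281  0.01 ]
scale side [ 0.369 -0.265  0.01 ]
[0.54075784 0.29134515 0.05      ]
[0.54154687 0.28400187 0.05      ]
2.8
```

```bash
python3 - <<'E'
from h import *
cals={n:r.get_calibration(n) for n in["scene","side"]}
obs=[]
for n,w in(("scene",(189,338)),("side",(319,365))):
  for _ in range(6):
    r.get_image(n); l=[d for d in r.masks_of("board",n) if np.hypot(*(np.array(d["centre"])-w))<20]
    if l: obs.append((cals[n],l[0]["region"].astype(float)));break
print(len(obs))
c=ray(cals["side"],(319,365),.04);print(c)
for m in["board","board_b"]:
  for y in np.arange(-2,2)*np.pi/2+.4:
    b=fit(m,obs,[[*c[:2],y]]);print(m,np.round(b.x,4),round(b.fun,3))
p=[*b.x[:2],b.x[2]]
print(r.state()["time_s"])
E
```

```text
2
[0.49712165 0.34462585 0.04      ]
board [ 0.4921  0.3369 -3.9331] 0.079
board [ 0.492   0.3364 -0.7988] 0.079
board [ 0.4921  0.3369 -0.7915] 0.079
board [0.492  0.3364 2.3428] 0.079
board_b [ 0.4914  0.3352 -3.9421] 0.104
board_b [ 0.4923  0.3369 -0.7975] 0.084
board_b [0.4926 0.3631 0.2894] 0.725
board_b [0.4922 0.3363 2.3475] 0.104
3.0
```

Board pose (0.492, 0.337, yaw −0.80), mould about (0.569, 0.016, yaw −0.98). I'll fly over the mould for a close look.

Careful with the scale: shifts go in shares of 62.5 mm and turns go in shares of 120 degrees. That gives: 0.05 m is 0.8, -0.034 m is -0.544.

```bash
echo '{"steps":[[0.8, -0.544, -0.224, 0, 0.06], [0.8, -0.544, -0.224, 0, 0.06], [0.8, -0.544, -0.224, 0, 0.06], [0.8, -0.544, -0.224, 0, 0.06], [0.8, -0.544, -0.224, 0, 0.06], [0.8, -0.544, 0, 0, 0.06], [0.8, -0.544, 0, 0, 0.06], [0.8, -0.544, 0, 0, 0.06]]}' > rows.txt && python3 -m creep rows.txt; echo '{"steps":[[0.8, -0.544, 0, 0, 0.06], [0.8, -0.544, 0, 0, 0.06], [0.72, -0.544, 0, 0, 0.06], [0, 0, 0, 0, 0.06], [0, 0, 0, 0, 0.06]]}' > rows.txt && python3 -m creep rows.txt
python3 - <<'E'
from h import *
cal=r.get_calibration("wrist");im=r.get_image("wrist");cv2.imwrite("pics/w1.png",im[:,:,::-1])
print(np.round(cal["cam_to_world"],3).tolist())
for o in["mould","cam","slot","board"]: print(o,[(round(float(d["p"]),2),np.round(d["centre"]).tolist(),int(d["region"].sum())) for d in r.masks_of(o,"wrist")[:2]])
l=r.masks_of("mould","wrist")
if l: b=fit("mould",[(cal,l[0]["region"].astype(float))],[[.569,.016,-.978]]);print(b.x,b.fun)
E
```

```text
time_s: 4.0
tool_pos: [0.5046, -0.1739, 0.2929]
orientation: [0.0, 0.981, 0.193, 0.0]
wrist_force: [0.0, -0.7, -0.3]
finger_gap: 0.0603
finger_force: 0.0
time_s: 4.62
tool_pos: [0.5994, -0.0268, 0.2924]
orientation: [0.0, 0.981, 0.193, -0.0]
wrist_force: [0.5, -0.6, -0.5]
finger_gap: 0.0598
finger_force: 0.0
[[0.378, -0.89, -0.255, 0.669], [-0.926, -0.363, -0.105, 0.002], [0.001, 0.276, -0.961, 0.454], [0.0, 0.0, 0.0, 1.0]]
mould [(0.62, [411.0, 173.0], 49426)]
cam [(0.79, [341.0, 208.0], 1548)]
slot []
board [(0.95, [9.0, 232.0], 970)]
[ 0.5698511   0.01447187 -0.98013924] 0.13003012722740503
```

View pics/w1.png

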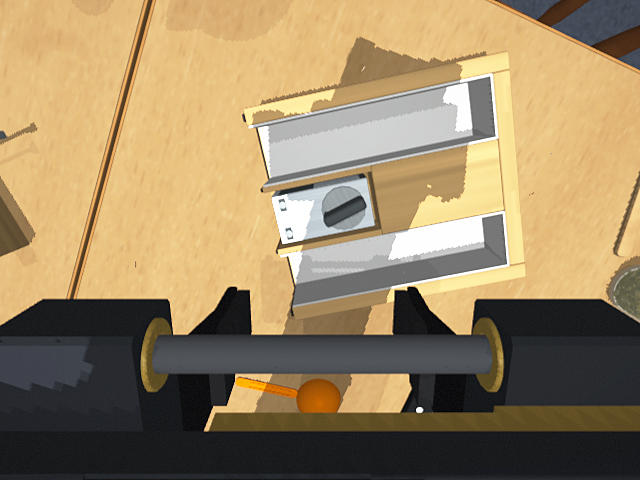

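The wrist view shows the mould from above. Its top corners are near (246,109), (293,317), (508,54) and (524,275), and the cam disc and wing are near (345,209). The bolt head is at the left edge, at (33,127).

```bash
python3 - <<'E'
from h import *
cal=r.get_calibration("wrist")
C=[(246,109),(293,317),(508,54),(524,275)]
W=np.array([ray(cal,c,.072)[:2] for c in C]);print(np.round(W,4).tolist())
print("dims",np.linalg.norm(W[0]-W[1]),np.linalg.norm(W[2]-W[3]),np.linalg.norm(W[0]-W[2]),np.linalg.norm(W[1]-W[3]))
M=np.array([[0,.103],[0,-.103],[.23,.103],[.23,-.103]])
a=M-M.mean(0);b=W-W.mean(0);y=np.arctan2((a[:,0]*b[:,1]-a[:,1]*b[:,0]).sum(),(a*b).sum())
c,s=np.cos(y),np.sin(y);Rm=np.array([[c,-s],[s,c]]);t=W.mean(0)-Rm@M.mean(0);print("mould",t,y)
print("resid",np.round((W-t)@Rm-M,4).tolist())
l=r.masks_of("cam","wrist")
m=l[0]["region"]; ys,xs=np.nonzero(m);(ctr,sz,an)=cv2.minAreaRect(np.c_[xs,ys].astype(np.float32));print(ctr,sz,an)
for z,uv in((.097,(345,209)),(.073,(346,207)),(.085,l[0]["centre"])): print(z,np.round((ray(cal,uv,z)[:2]-t)@Rm,4))
cv2.imwrite("pics/c1.png",cv2.resize(r.get_image("wrist")[90:330,220:420,::-1],None,fx=2.5,fy=2.5,interpolation=cv2.INTER_CUBIC))
E
```

```text
[[0.6562, 0.0667], [0.4875, -0.0418], [0.7804, -0.1222], [0.613, -0.2329]]
dims 0.20061498885056597 0.20066665529088684 0.22600934182866264 0.22860575116197246
mould [0.57127138 0.01367483] -0.9910051094500697
resid [[0.0022, -0.0029], [0.0005, 0.0025], [-0.0018, -0.0025], [-0.0009, 0.0028]]
(343.0, 207.0) (42.0, 44.0) 90.0
0.097 [0.0703 0.0021]
0.073 [ 0.0719 -0.0011]
0.085 [0.0673 0.0014]
```

View pics/c1.png

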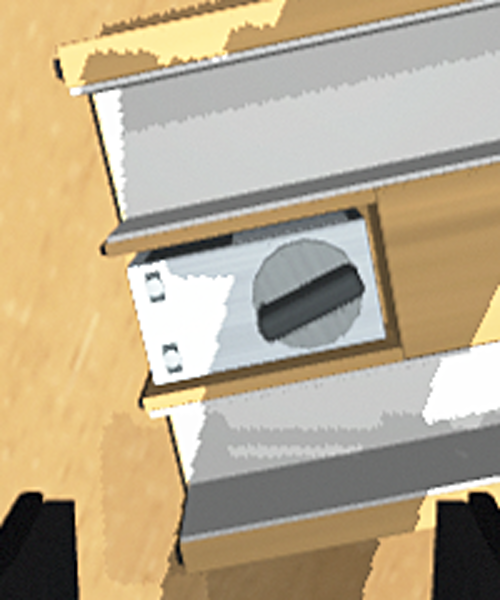

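The crop shows the housing nearly centred on the rail (about 1 mm to +y). The wing, centred at (311,304) in the crop, is turned about 15° counter-clockwise, so the cam is at about −0.27 rad. Next, the board.

In the tool's units: -0.054 m is -0.864, 0.0055 m is 0.088, -0.13 rad / 2.0944 = -0.0621.

```bash
echo '{"steps":[[0.088, -0.864, 0, 0, 0.06], [0.088, -0.864, 0, 0, 0.06], [0.088, -0.864, 0, 0, 0.06], [0.088, -0.864, 0, 0, 0.06], [0.088, -0.864, 0, 0, 0.06], [0.088, -0.864, 0, 0, 0.06], [0.088, -0.864, 0, 0, 0.06], [0, 0, 0, -0.0621, 0.06]]}' > rows.txt && python3 -m creep rows.txt; echo '{"steps":[[0, 0, 0, -0.0621, 0.06], [0, 0, 0, -0.0621, 0.06], [0, 0, 0, 0, 0.06], [0, 0, 0, 0, 0.06]]}' > rows.txt && python3 -m creep rows.txt
python3 - <<'E'
from h import *
cal=r.get_calibration("wrist");im=r.get_image("wrist");cv2.imwrite("pics/w2.png",im[:,:,::-1])
s=r.state();print(s["tool_pos"],s["orientation"],s["q"],np.round(s["wrist_force"],2))
for o in["board","bolt"]: print(o,[(round(float(d["p"]),2),np.round(d["centre"]).tolist(),int(d["region"].sum())) for d in r.masks_of(o,"wrist")[:2]])
l=r.masks_of("board","wrist")
for m in("board","board_b"):
  b=fit(m,[(cal,l[0]["region"].astype(float))],[[.492,.3365,-.797]]);print(b.x,b.fun)
print("bolt px",px(cal,tw(b.x,np.array([[.0765,0,.06],[.01,.0,.05],[-.01,.022,.108],[-.01,-.022,.108],[.01,.022,.108],[.01,-.022,.108]]))))
E
```

```text
time_s: 6.02
tool_pos: [0.489, 0.3431, 0.2927]
orientation: [-0.001, 0.965, 0.261, -0.0]
wrist_force: [1.1, 1.0, -0.6]
finger_gap: 0.0597
finger_force: 0.0
time_s: 6.52
tool_pos: [0.4922, 0.338, 0.2926]
orientation: [0.0, 0.926, 0.378, 0.0]
wrist_force: [0.2, 0.2, 0.1]
finger_gap: 0.0603
finger_force: 0.0
[0.49222447 0.33806849 0.29256875] [1.14334939e-04 9.25821837e-01 3.77960198e-01 4.22491889e-05] [-0.06255472  0.34050312 -0.7975254   1.39335176  0.2420647   1.50755762
 -1.64174106] [0.58 0.13 0.25]
board [(0.83, [325.0, 205.0], 5127)]
bolt [(0.8, [379.0, 205.0], 381)]
[ 0.49288378  0.33602221 -0.80054171] 0.09986411286538599
[ 0.49326334  0.33639266 -0.80082935] 0.0637253316137083
bolt px [[404.41563217 207.68801057]
 [334.25561471 205.43700104]
 [312.43374832 192.07650695]
 [312.52022872 243.25857007]
 [336.60840937 192.18251609]
 [335.87883328 243.35749826]]
```

View pics/w2.png

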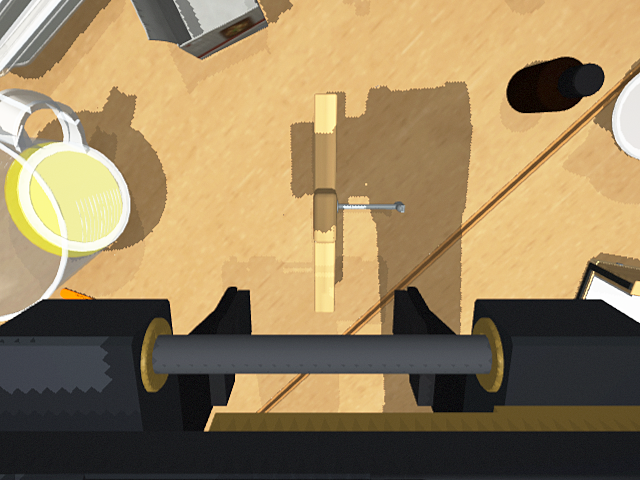

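The board is confirmed: lug at (314–337, 188–242), bolt head at (401,207). I'll descend and grasp the lug.

In the tool's units: 0.054 m is 0.864, 0.0535 m is 0.856, 0.005 rad / 2.0944 = 0.0024.

```bash
echo '{"steps":[[-0.016, 0.032, 0.864, 0.0024, 0.06], [0, 0, 0.864, 0, 0.06], [0, 0, 0.864, 0, 0.06], [0, 0, 0.856, 0, 0.06], [0, 0, 0, 0, 0.06], [0, 0, 0, 0, 0.06]]}' > rows.txt && python3 -m creep rows.txt; echo '{"steps":[[0, 0, 0, 0, 0.01], [0, 0, 0, 0, 0.01], [0, 0, 0, 0, 0.01], [0, 0, 0, 0, 0.01], [0, 0, 0, 0, 0.01]]}' > rows.txt && python3 -m creep rows.txt 45
```

```text
time_s: 7.48
tool_pos: [0.4937, 0.3371, 0.0793]
orientation: [-0.0, 0.926, 0.377, 0.001]
wrist_force: [-0.6, -0.1, 0.3]
finger_gap: 0.0598
finger_force: 0.0
time_s: 8.1
tool_pos: [0.4929, 0.336, 0.077]
orientation: [0.0, 0.926, 0.377, 0.0]
wrist_force: [0.3, 0.2, 2.0]
finger_gap: 0.0196
finger_force: 44.9
```

In the tool's units: 0.0288 m is 0.4608, -0.0217 m is -0.3472.

```bash
echo '{"steps":[[0, 0, -0.24, 0, 0.01], [-0.3472, 0.4608, 0, 0, 0.01], [-0.3472, 0.4608, 0, 0, 0.01], [-0.3472, 0.4608, 0, 0, 0.01], [-0.3472, 0.4608, 0, 0, 0.01], [-0.3472, 0.4608, 0, 0, 0.01], [-0.3472, 0.4608, 0, 0, 0.01], [-0.3472, 0.4608, 0, 0, 0.01]]}' > rows.txt && python3 -m creep rows.txt; echo '{"steps":[[0, 0, 0, 0.0446, 0.01], [0, 0, 0, 0.0446, 0.01], [0, 0, 0, 0, 0.01], [0, 0, 0, 0, 0.01], [0, 0, 0, 0, 0.01]]}' > rows.txt && python3 -m creep rows.txt
python3 - <<'E'
from h import *
cal=r.get_calibration("wrist");im=r.get_image("wrist");cv2.imwrite("pics/w3.png",im[:,:,::-1])
s=r.state();print(s["tool_pos"],s["orientation"],np.round(s["wrist_force"],2),np.round(s["moment"],2))
cv2.imwrite("pics/c3.png",cv2.resize(im[90:330,180:480,::-1],None,fx=2.5,fy=2.5,interpolation=cv2.INTER_CUBIC))
E
```

```text
time_s: 9.1
tool_pos: [0.5249, 0.0846, 0.0928]
orientation: [0.0, 0.926, 0.377, 0.0]
wrist_force: [0.1, 1.1, -2.9]
finger_gap: 0.0198
finger_force: 44.9
time_s: 9.72
tool_pos: [0.5248, 0.0858, 0.0921]
orientation: [0.0, 0.957, 0.289, 0.0]
wrist_force: [0.3, 0.7, -3.7]
finger_gap: 0.0198
finger_force: 44.9
[0.52483723 0.08576056 0.09210313] [ 2.12241849e-05  9.57258631e-01  2.89233319e-01 -7.26748135e-06] [ 0.62 -0.78 -4.05] [ 0.01 -0.02 -0.04]
```

View pics/w3.png

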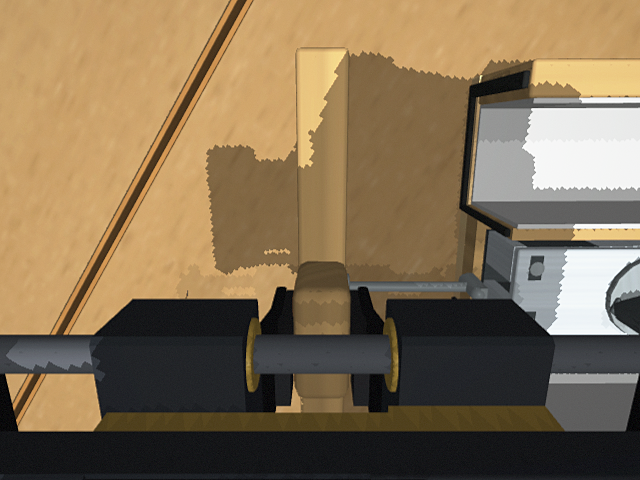

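The wrist view shows the board squared up near the mould. The bolt head is at (480,285), just short of the housing front at (515,285). I'll overlay the model edges to check alignment.

```bash
python3 - <<'E'
from h import *
cal=r.get_calibration("wrist");im=cv2.imread("pics/w3.png")
x0,y0,S=400,40,3
big=cv2.resize(im[y0:y0+200*1+60,x0:640],None,fx=S,fy=S,interpolation=cv2.INTER_CUBIC)[:600*3]
big=cv2.resize(im[40:300,400:640],None,fx=S,fy=S,interpolation=cv2.INTER_CUBIC)
p=[.571,.0138,-.987]
def ln(p,a,b,c):
    q=(px(cal,tw(p,np.array([a,b])))-[x0,y0]+.5)*S; cv2.line(big,tuple(int(v) for v in np.round(q[0])),tuple(int(v) for v in np.round(q[1])),c,1,cv2.LINE_AA)
ln(p,[0,.103,.072],[.2,.103,.072],(0,0,255)); ln(p,[0,.103,.072],[0,-.1,.072],(0,0,255)); ln(p,[0,.033,.072],[.2,.033,.072],(0,0,255)); ln(p,[0,.103,0],[0,-.1,0],(0,255,255))
s=r.state();o=[*s["tool_pos"][:2],2*np.arctan2(s["orientation"][2],s["orientation"][1])-np.pi/2];print(o)
h=.0151
for yy in(-.0035,.0035): ln(o,[.0,yy,.06+h],[.14,yy,.06+h],(255,0,0))
cv2.imwrite("pics/c3b.png",big[:600])
E
```

```text
[np.float64(0.5248372349848374), np.float64(0.08576055645735277), np.float64(-0.9839446707828154)]
```

```bash
python3 -c "
import cv2;a=cv2.imread('pics/c3b.png');print(a.shape);cv2.imwrite('pics/c3c.png',cv2.imread('pics/c3b.png')[:600])"
```

```text
(600, 720, 3)
```

View pics/c3b.png

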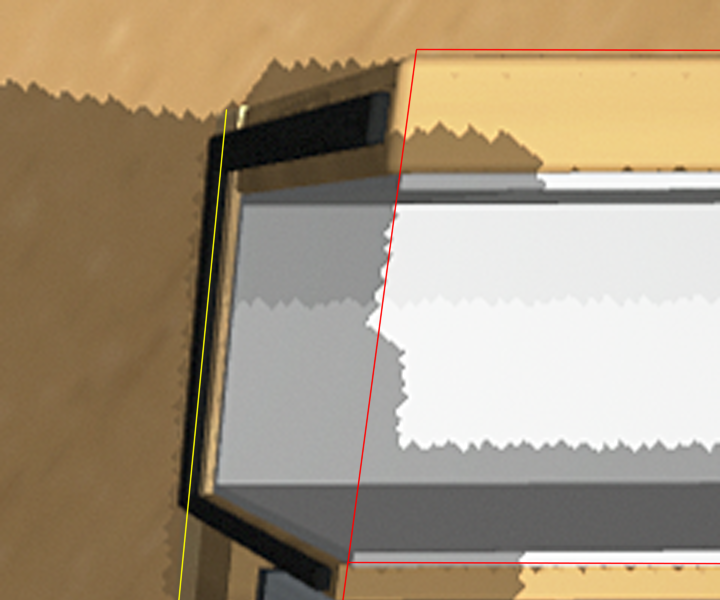

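Mould yaw and lateral position agree within about 1 mm, and its face is about 1 mm nearer than I estimated. I'll lower the board to 1 mm above the table, then creep forward with a force guard between the steps.

In the tool's units: 0.007 m is 0.112, 0.003 m is 0.048.

```bash
cat > g.py <<'E'
# guard: prints board pose in mould frame and force; exits 1 when a force limit (argv1, N) is passed
import sys;from rig import r;import numpy as np
s=r.state();a=-.987;M=np.array([[np.cos(a),-np.sin(a)],[np.sin(a),np.cos(a)]])
p=(s["tool_pos"][:2]-np.array([.571,.0138]))@M;f=np.array(s["wrist_force"]);fm=f[:2]@M
q=s["orientation"]
print("t%.2f face x %.1f y %.1f z %.1f yaw %.3f | F x %.1f y %.1f z %.1f | M %s"%(s["time_s"],p[0]*1e3+10,p[1]*1e3,s["tool_pos"][2]*1e3,2*np.arctan2(q[2],q[1])-np.pi/2-a,*fm,f[2],np.round(s["moment"],2)))
sys.exit(int(np.hypot(*fm)>float(sys.argv[1])))
E
echo '{"steps":[[0, 0, 0.112, 0, 0.01], [0, 0, 0.112, 0, 0.01], [0, 0.048, 0, 0, 0.01], [0, 0.048, 0, 0, 0.01], [0, 0.048, 0, 0, 0.01], [0, 0, 0, 0, 0.01], [0, 0, 0, 0, 0.01]]}' > rows.txt && python3 -m creep rows.txt >/dev/null; python3 g.py 8 &&
echo '{"steps":[[0, 0.016, 0, 0, 0.01], [0, 0, 0, 0, 0.01]]}' > rows.txt && python3 -m creep rows.txt >/dev/null && python3 g.py 8 &&
echo '{"steps":[[0, 0.016, 0, 0, 0.01], [0, 0, 0, 0, 0.01]]}' > rows.txt && python3 -m creep rows.txt >/dev/null && python3 g.py 8 &&
echo '{"steps":[[0, 0.016, 0, 0, 0.01], [0, 0, 0, 0, 0.01]]}' > rows.txt && python3 -m creep rows.txt >/dev/null && python3 g.py 8 &&
echo '{"steps":[[0, 0.016, 0, 0, 0.01], [0, 0, 0, 0, 0.01]]}' > rows.txt && python3 -m creep rows.txt >/dev/null && python3 g.py 8 &&
echo '{"steps":[[0, 0.016, 0, 0, 0.01], [0, 0, 0, 0, 0.01]]}' > rows.txt && python3 -m creep rows.txt >/dev/null && python3 g.py 8 &&
echo '{"steps":[[0, 0.016, 0, 0, 0.01], [0, 0, 0, 0, 0.01]]}' > rows.txt && python3 -m creep rows.txt >/dev/null && python3 g.py 8 &&
echo '{"steps":[[0, 0.016, 0, 0, 0.01], [0, 0, 0, 0, 0.01]]}' > rows.txt && python3 -m creep rows.txt >/dev/null && python3 g.py 8 &&
echo '{"steps":[[0, 0.016, 0, 0, 0.01], [0, 0, 0, 0, 0.01]]}' > rows.txt && python3 -m creep rows.txt >/dev/null && python3 g.py 8 &&
echo '{"steps":[[0, 0.016, 0, 0, 0.01], [0, 0, 0, 0, 0.01]]}' > rows.txt && python3 -m creep rows.txt >/dev/null && python3 g.py 8 &&
echo '{"steps":[[0, 0.016, 0, 0, 0.01], [0, 0, 0, 0, 0.01]]}' > rows.txt && python3 -m creep rows.txt >/dev/null && python3 g.py 8
```

```text
t10.65 face x -66.5 y 1.2 z 78.1 yaw 0.002 | F x -0.1 y 0.5 z -3.5 | M [ 0.03 -0.04  0.  ]
t10.90 face x -65.4 y 1.2 z 78.1 yaw 0.002 | F x -0.1 y -1.2 z -3.2 | M [ 0.02 -0.1  -0.04]
t11.15 face x -64.3 y 1.1 z 78.1 yaw 0.002 | F x 0.7 y 0.0 z -3.7 | M [ 0.06 -0.02  0.  ]
t11.40 face x -63.3 y 1.1 z 78.0 yaw 0.002 | F x 1.3 y 0.1 z -4.2 | M [ 0.02  0.05 -0.  ]
t11.65 face x -62.3 y 1.1 z 78.1 yaw 0.002 | F x -0.4 y -0.2 z -3.7 | M [ 0.04 -0.04 -0.01]
t11.90 face x -61.4 y 1.2 z 78.0 yaw 0.002 | F x 0.1 y -0.0 z -4.0 | M [-0.01 -0.03 -0.03]
t12.15 face x -61.1 y 1.2 z 78.0 yaw 0.003 | F x -3.8 y -1.1 z -1.0 | M [ 0.69  0.64 -0.02]
t12.40 face x -60.9 y 1.3 z 78.0 yaw 0.003 | F x -6.7 y -0.2 z 0.6 | M [ 1.21  1.13 -0.05]
t12.65 face x -60.8 y 1.3 z 78.0 yaw 0.004 | F x -9.7 y -1.4 z 0.8 | M [ 1.65  1.6  -0.12]
```

The nose touched the housing front at face x ≈ −61.4 and y = 1.2, so it missed the slot. I'll feel towards −y under light pressure, stopping when it drops in.

In the tool's units: -0.0007 m is -0.0112.

```bash
sed -i 's/^sys.exit.*/sys.exit(int(np.hypot(*fm)>float(sys.argv[1]) or (len(sys.argv)>2 and p[0]*1e3+10>float(sys.argv[2]))))/' g.py
echo '{"steps":[[-0.0112, 0, 0, 0, 0.01], [0, 0, 0, 0, 0.01]]}' > rows.txt && python3 -m creep rows.txt >/dev/null && python3 g.py 20 -60 &&
echo '{"steps":[[-0.0112, 0, 0, 0, 0.01], [0, 0, 0, 0, 0.01]]}' > rows.txt && python3 -m creep rows.txt >/dev/null && python3 g.py 20 -60 &&
echo '{"steps":[[-0.0112, 0, 0, 0, 0.01], [0, 0, 0, 0, 0.01]]}' > rows.txt && python3 -m creep rows.txt >/dev/null && python3 g.py 20 -60 &&
echo '{"steps":[[-0.0112, 0, 0, 0, 0.01], [0, 0, 0, 0, 0.01]]}' > rows.txt && python3 -m creep rows.txt >/dev/null && python3 g.py 20 -60 &&
echo '{"steps":[[-0.0112, 0, 0, 0, 0.01], [0, 0, 0, 0, 0.01]]}' > rows.txt && python3 -m creep rows.txt >/dev/null && python3 g.py 20 -60 &&
echo '{"steps":[[-0.0112, 0, 0, 0, 0.01], [0, 0, 0, 0, 0.01]]}' > rows.txt && python3 -m creep rows.txt >/dev/null && python3 g.py 20 -60
```

```text
t12.90 face x -60.7 y 1.0 z 78.1 yaw 0.004 | F x -10.4 y -0.8 z -0.2 | M [ 1.85  1.24 -0.  ]
t13.15 face x -60.6 y 0.6 z 78.2 yaw 0.004 | F x -9.9 y 1.9 z -1.5 | M [2.01 0.83 0.15]
t13.40 face x -58.0 y -1.0 z 78.1 yaw 0.002 | F x 0.0 y -0.1 z -4.0 | M [-0.08  0.   -0.03]
```

It dropped into the slot at y ≈ −0.7, so the slot's middle is near −2.4. I'll centre and advance.

In the tool's units: -0.0008 m is -0.0128, -0.0007 m is -0.0112.

```bash
echo '{"steps":[[-0.0128, 0, 0, 0, 0.01], [-0.0112, 0, 0, 0, 0.01], [0, 0, 0, 0, 0.01]]}' > rows.txt && python3 -m creep rows.txt >/dev/null && python3 g.py 8 &&
echo '{"steps":[[0, 0.032, 0, 0, 0.01], [0, 0.032, 0, 0, 0.01], [0, 0, 0, 0, 0.01]]}' > rows.txt && python3 -m creep rows.txt >/dev/null && python3 g.py 8 &&
echo '{"steps":[[0, 0.048, 0, 0, 0.01], [0, 0.048, 0, 0, 0.01], [0, 0, 0, 0, 0.01]]}' > rows.txt && python3 -m creep rows.txt >/dev/null && python3 g.py 8 &&
echo '{"steps":[[0, 0.048, 0, 0, 0.01], [0, 0.048, 0, 0, 0.01], [0, 0, 0, 0, 0.01]]}' > rows.txt && python3 -m creep rows.txt >/dev/null && python3 g.py 8 &&
echo '{"steps":[[0, 0.048, 0, 0, 0.01], [0, 0.048, 0, 0, 0.01], [0, 0, 0, 0, 0.01]]}' > rows.txt && python3 -m creep rows.txt >/dev/null && python3 g.py 8 &&
echo '{"steps":[[0, 0.048, 0, 0, 0.01], [0, 0.048, 0, 0, 0.01], [0, 0, 0, 0, 0.01]]}' > rows.txt && python3 -m creep rows.txt >/dev/null && python3 g.py 8 &&
echo '{"steps":[[0, 0.048, 0, 0, 0.01], [0, 0.048, 0, 0, 0.01], [0, 0, 0, 0, 0.01]]}' > rows.txt && python3 -m creep rows.txt >/dev/null && python3 g.py 8 &&
echo '{"steps":[[0, 0.048, 0, 0, 0.01], [0, 0.048, 0, 0, 0.01], [0, 0, 0, 0, 0.01]]}' > rows.txt && python3 -m creep rows.txt >/dev/null && python3 g.py 8 &&
echo '{"steps":[[0, 0.048, 0, 0, 0.01], [0, 0.048, 0, 0, 0.01], [0, 0, 0, 0, 0.01]]}' > rows.txt && python3 -m creep rows.txt >/dev/null && python3 g.py 8
```

```text
t13.78 face x -58.1 y -2.6 z 78.0 yaw 0.002 | F x 0.1 y 0.6 z -3.3 | M [0.04 0.01 0.02]
t14.15 face x -54.1 y -2.5 z 78.0 yaw 0.002 | F x -0.6 y 0.6 z -4.0 | M [ 0.05  0.03 -0.04]
t14.53 face x -48.0 y -2.5 z 78.0 yaw 0.001 | F x 0.4 y 0.7 z -3.8 | M [ 0.01 -0.01 -0.03]
t14.90 face x -42.0 y -2.5 z 78.0 yaw 0.001 | F x -0.1 y -0.9 z -3.7 | M [ 0.03 -0.02 -0.03]
t15.28 face x -36.0 y -2.5 z 78.0 yaw 0.001 | F x -0.0 y -0.2 z -3.2 | M [ 0.06 -0.05 -0.02]
t15.65 face x -30.0 y -2.5 z 78.0 yaw 0.001 | F x 0.2 y 0.9 z -3.4 | M [ 0.04 -0.01 -0.05]
t16.02 face x -24.0 y -2.5 z 78.0 yaw 0.002 | F x 0.2 y 0.1 z -3.2 | M [ 0.06  0.01 -0.01]
t16.40 face x -18.0 y -2.4 z 78.0 yaw 0.002 | F x 0.1 y 0.1 z -4.1 | M [-0.03 -0.01  0.03]
t16.77 face x -12.0 y -2.4 z 78.0 yaw 0.001 | F x 0.1 y -0.5 z -4.3 | M [-0.04 -0.01  0.04]
```

In the tool's units: 0.003 m is 0.048, 0.002 m is 0.032.

```bash
echo '{"steps":[[0, 0.048, 0, 0, 0.01], [0, 0.032, 0, 0, 0.01], [0, 0, 0.0144, 0, 0.01], [0, 0, 0, 0, 0.01]]}' > rows.txt && python3 -m creep rows.txt >/dev/null && python3 g.py 5 &&
echo '{"steps":[[0, 0.016, 0, 0, 0.01], [0, 0, 0, 0, 0.01]]}' > rows.txt && python3 -m creep rows.txt >/dev/null && python3 g.py 5 &&
echo '{"steps":[[0, 0.016, 0, 0, 0.01], [0, 0, 0, 0, 0.01]]}' > rows.txt && python3 -m creep rows.txt >/dev/null && python3 g.py 5 &&
echo '{"steps":[[0, 0.016, 0, 0, 0.01], [0, 0, 0, 0, 0.01]]}' > rows.txt && python3 -m creep rows.txt >/dev/null && python3 g.py 5 &&
echo '{"steps":[[0, 0.016, 0, 0, 0.01], [0, 0, 0, 0, 0.01]]}' > rows.txt && python3 -m creep rows.txt >/dev/null && python3 g.py 5 &&
echo '{"steps":[[0, 0.016, 0, 0, 0.01], [0, 0, 0, 0, 0.01]]}' > rows.txt && python3 -m creep rows.txt >/dev/null && python3 g.py 5 &&
echo '{"steps":[[0, 0.016, 0, 0, 0.01], [0, 0, 0, 0, 0.01]]}' > rows.txt && python3 -m creep rows.txt >/dev/null && python3 g.py 5 &&
echo '{"steps":[[0, 0.016, 0, 0, 0.01], [0, 0, 0, 0, 0.01]]}' > rows.txt && python3 -m creep rows.txt >/dev/null && python3 g.py 5
```

```text
t17.27 face x -7.5 y -2.4 z 77.0 yaw 0.002 | F x -0.4 y -0.4 z -3.3 | M [ 0.04  0.01 -0.04]
t17.52 face x -6.3 y -2.4 z 77.2 yaw 0.002 | F x -0.9 y -0.3 z -4.2 | M [-0.    0.03 -0.  ]
t17.77 face x -5.3 y -2.3 z 77.2 yaw 0.002 | F x 0.1 y 0.3 z -3.1 | M [ 0.02 -0.01 -0.06]
t18.02 face x -4.3 y -2.3 z 77.1 yaw 0.002 | F x 0.3 y -0.5 z -3.7 | M [ 0.03 -0.03  0.03]
t18.27 face x -3.4 y -2.3 z 77.1 yaw 0.002 | F x -1.1 y 0.7 z -2.3 | M [ 0.02 -0.02  0.03]
t18.52 face x -2.8 y -2.4 z 77.1 yaw 0.002 | F x -2.5 y -0.3 z -3.0 | M [0.33 0.39 0.19]
t18.77 face x -2.1 y -2.3 z 77.1 yaw 0.003 | F x -4.4 y -2.2 z -0.8 | M [0.77 0.87 0.33]
t19.02 face x -1.5 y -2.3 z 77.1 yaw 0.003 | F x -6.5 y -1.7 z -0.9 | M [1.14 1.21 0.31]
```

Seal contact, 6.5 N. The moment shows the +y side touching slightly first, so I'll trim the yaw a little, set the board down and check.

In the tool's units: 0.0003 m is 0.0048, -0.006 rad / 2.0944 = -0.0029.

```bash
echo '{"steps":[[0, 0, 0.0048, -0.0029, 0.01], [0, 0, 0, 0, 0.01], [0, 0, 0, 0, 0.01]]}' > rows.txt && python3 -m creep rows.txt >/dev/null; python3 g.py 15
echo '{"steps":[[0, 0, 0, -0.0019, 0.01], [0, 0, 0, 0, 0.01], [0, 0, 0, 0, 0.01]]}' > rows.txt && python3 -m creep rows.txt >/dev/null; python3 g.py 15
```

```text
t19.40 face x -1.5 y -2.2 z 77.0 yaw 0.008 | F x -7.5 y -2.9 z 1.5 | M [1.13 1.34 0.07]
t19.77 face x -1.5 y -2.3 z 76.9 yaw 0.012 | F x -7.2 y -3.1 z 1.1 | M [ 1.14  1.34 -0.1 ]
```

Careful with the scale: shifts go in shares of 62.5 mm and turns go in shares of 120 degrees. That gives: -0.06 m is -0.96, 0.05 m is 0.8.

```bash
echo '{"steps":[[0, 0, 0, 0, 0.045], [0, 0, 0, 0, 0.045], [0, 0, 0, 0, 0.045], [0, 0, 0, 0, 0.045]]}' > rows.txt && python3 -m creep rows.txt ; python3 g.py 15; echo '{"steps":[[0, 0, -0.48, 0, 0.045], [0, 0, -0.96, 0, 0.045], [0, 0, -0.96, 0, 0.045], [0, 0.48, -0.48, 0, 0.045], [0, 0.8, 0, 0, 0.045], [0, 0, 0, 0, 0.045], [0, 0, 0, 0, 0.045]]}' > rows.txt && python3 -m creep rows.txt
python3 - <<'E'
from h import *
cal=r.get_calibration("wrist");im=r.get_image("wrist");cv2.imwrite("pics/w4.png",im[:,:,::-1])
print(np.round(cal["cam_to_world"],4).tolist(),r.state()["q"])
for o in["cam","board"]: print(o,[(round(float(d["p"]),2),np.round(d["centre"]).tolist(),int(d["region"].sum())) for d in r.masks_of(o,"wrist")[:2]])
E
```

```text
time_s: 20.27
tool_pos: [0.5637, 0.0209, 0.077]
orientation: [0.0, 0.956, 0.293, 0.0]
wrist_force: [0.6, 0.1, 0.4]
finger_gap: 0.0433
finger_force: 0.0
t20.27 face x 0.1 y -2.2 z 77.0 yaw 0.011 | F x 0.3 y 0.5 z 0.4 | M [-0.01 -0.01  0.02]
time_s: 21.15
tool_pos: [0.6081, -0.0446, 0.2566]
orientation: [-0.0, 0.956, 0.294, -0.0]
wrist_force: [-0.6, 0.6, -0.0]
finger_gap: 0.0452
finger_force: 0.0
[[0.5611, -0.7956, -0.2286, 0.6703], [-0.8277, -0.5395, -0.1543, -0.0021], [-0.0005, 0.2758, -0.9612, 0.4179], [0.0, 0.0, 0.0, 1.0]] [ 0.47574729  0.34469481 -0.61699868  1.42615328  0.1981931   1.43339763
 -1.11416309]
cam [(0.6, [319.0, 217.0], 1868)]
board [(0.9, [227.0, 202.0], 7749), (0.2, [391.0, 183.0], 54281)]
```

View pics/w4.png

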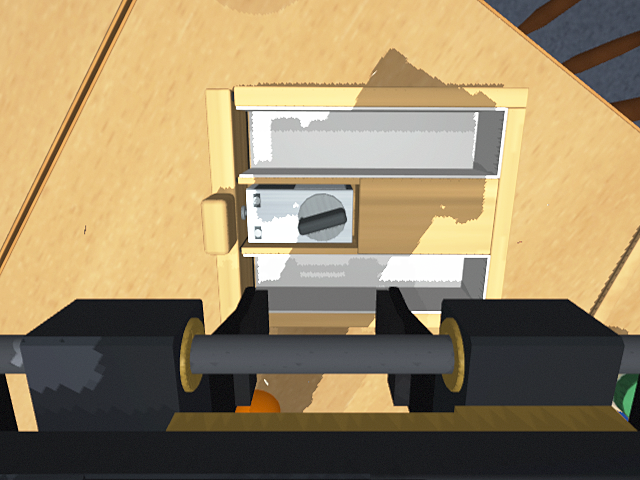

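The view shows the board standing at the mould's end, its lug at (218,222), the seal gap visible and the bolt in the slot. The wing is centred near (322,219). I'll measure the wing.

```bash
python3 - <<'E'
from h import *
cal=r.get_calibration("wrist");im=cv2.imread("pics/w4.png")
g=im.max(2)[192:245,290:352]; 
n,lab,st,ce=cv2.connectedComponentsWithStats((g<85).astype(np.uint8)); k=1+st[1:,4].argmax(); print(st[k],ce[k])
m=np.zeros((480,640));m[192:245,290:352]=lab==k
b=fit("wing",[(cal,m)],[[.607,-.045,-.987+.27]])
a=-.987;M=np.array([[np.cos(a),-np.sin(a)],[np.sin(a),np.cos(a)]])
print(b.x,b.fun,"mould xy",(b.x[:2]-[.571,.0138])@M,"cam",-(b.x[2]-a))
s=r.state();q=s["orientation"];h=2*np.arctan2(q[2],q[1])-np.pi/2
tx,ty=np.array([-np.sin(h),np.cos(h)]),np.array([np.cos(h),np.sin(h)]);d=b.x[:2]-s["tool_pos"][:2];print("dx,dy",d@tx,d@ty,"z",s["tool_pos"][2],"heading",h,"turn to close across wing",[(h-(b.x[2]+e)) for e in(np.pi/2,-np.pi/2)])
for z in(.085,.073):print(((ray(cal,r.masks_of("cam","wrist")[0]["centre"],z))[:2]-[.571,.0138])@M)
E
```

```text
[  8  16  49  27 589] [30.84719864 28.66213922]
[ 0.60887496 -0.0436283  -0.67510978] 0.36769213925990807 mould xy [ 6.87933059e-02 -5.22531417e-05] cam -0.31189022443445624
dx,dy 0.0008689552749275917 0.0003970426626161762 z 0.25700914399046504 heading -0.973266555942309 turn to close across wing [np.float64(-1.8689531071716619), np.float64(1.2726395464181313)]
[0.06571266 0.00200901]
[ 0.06566548 -0.00059437]
```

```bash
python3 - <<'E'
from h import *
cal=r.get_calibration("wrist");im=cv2.imread("pics/w4.png")
S=8;big=cv2.resize(im[180:255,240:360],None,fx=S,fy=S,interpolation=cv2.INTER_CUBIC);big=cv2.resize(big,None,fx=.83,fy=.83);S=S*.83
a=-.987
for (mx,my),c in (((.0691,-.0024),(0,0,255)),((.0688,-.00005),(255,0,0))):
    o=np.array([.571,.0138])+[mx*np.cos(a)-my*np.sin(a),mx*np.sin(a)+my*np.cos(a)]
    p=[*o,a+.31]
    q=(px(cal,tw(p,np.array([[-.02,-.005,.097],[.02,-.005,.097],[.02,.005,.097],[-.02,.005,.097]])))-[240,180]+.5)*S
    cv2.polylines(big,[np.round(q).astype(int)],True,c,1,cv2.LINE_AA)
    t=np.linspace(0,6.3,60);q=(px(cal,tw(p,np.c_[.0205*np.cos(t),.0205*np.sin(t),0*t+.073]))-[240,180]+.5)*S
    cv2.polylines(big,[np.round(q).astype(int)],True,c,1,cv2.LINE_AA)
cv2.imwrite("pics/c4.png",big)
E
```

```text
(no output)
```

View pics/c4.png

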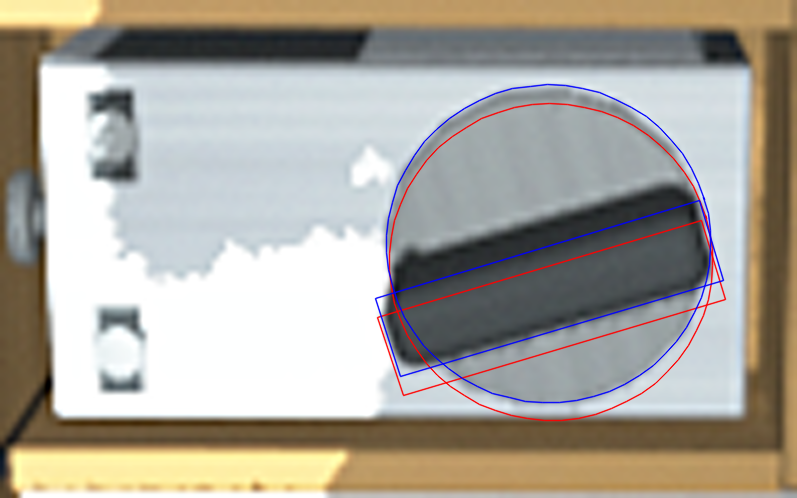

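```bash
python3 - <<'E'
from h import *
cal=r.get_calibration("wrist");a=-.987;M=np.array([[np.cos(a),-np.sin(a)],[np.sin(a),np.cos(a)]])
S=8*.83
def mm(u,v,z): return np.round(((ray(cal,(u,v),z)[:2]-[.571,.0138])@M)*1e3,1)
for n,u,v,z in(("neck",22,215,.0505),("housingL",400,62,.073),("housingR",400,415,.073),("disc",550,246,.073),("wingtop",549,285,.097)): print(n,mm(240+u/S-.5,180+v/S-.5,z))
print("lug",[mm(u,v,.108) for u,v in((203,197),(237,197),(203,252),(237,252))])
for y in(.103,.033,-.033):print(y,[np.round(px(cal,tw([.571,.0138,a],np.array([[x,y,.072]])))[0],1).tolist() for x in(.02,.2)])
E
```

```text
neck [-1.8 -1.6]
housingL [50.1 23. ]
housingR [ 50.  -22.5]
disc [69.  -0.1]
wingtop [68.8  0.4]
lug [array([-20.2,  21.2]), array([ 5.1, 21.5]), array([-23. , -21.7]), array([  3.3, -21.3])]
0.103 [[260.8, 85.0], [493.0, 88.2]]
0.033 [[263.1, 176.0], [482.3, 178.9]]
-0.033 [[265.0, 253.0], [473.3, 255.5]]
```

Vision puts the disc at (69, 0) and the lug at y ≈ 0. The lug was actually held at −2.3, so the camera reads about 1.5–2 mm towards +y. I'll aim at y ≈ −1.8, pre-rotate counter-clockwise for range, then descend on the wing.

In the tool's units: 0.03 m is 0.48, -0.0006 m is -0.0096, -0.1865 rad / 2.0944 = -0.089.

```bash
echo '{"steps":[[-0.0096, -0.0064, 0.48, -0.089, 0.03], [0, 0, 0.48, -0.089, 0.03], [0, 0, 0.48, -0.089, 0.03], [0, 0, 0.48, -0.089, 0.03], [0, 0, 0, -0.089, 0.03], [0, 0, 0, -0.089, 0.03], [0, 0, 0, -0.089, 0.03], [0, 0, 0, -0.089, 0.03]]}' > rows.txt && python3 -m creep rows.txt >/dev/null; echo '{"steps":[[0, 0, 0, -0.089, 0.03], [0, 0, 0, -0.089, 0.03], [0, 0, 0, 0, 0.03], [0, 0, 0, 0, 0.03]]}' > rows.txt && python3 -m creep rows.txt ; python3 g.py 10; python3 -c "
from rig import r; print(r.state()['q'])"
```

```text
time_s: 22.9
tool_pos: [0.6074, -0.0449, 0.1369]
orientation: [0.0, 0.336, 0.942, -0.0]
wrist_force: [-0.4, -0.1, 0.4]
finger_gap: 0.03
finger_force: 0.0
t22.90 face x 79.0 y -1.9 z 136.9 yaw 1.873 | F x -0.2 y -0.4 z 0.4 | M [ 0.05 -0.17  0.02]
[ 0.68821424  0.51680348 -0.91228488  1.57562083  0.42321636  1.25914569
  0.59344503]
```

In the tool's units: 0.03 m is 0.48, 0.02 m is 0.32.

```bash
echo '{"steps":[[0, 0, 0.48, 0, 0.03], [0, 0, 0.32, 0, 0.03], [0, 0, 0.16, 0, 0.03], [0, 0, 0, 0, 0.03], [0, 0, 0, 0, 0.03]]}' > rows.txt && python3 -m creep rows.txt >/dev/null; python3 g.py 10 && echo '{"steps":[[0, 0, 0, 0, 0.002], [0, 0, 0, 0, 0.002], [0, 0, 0, 0, 0.002], [0, 0, 0, 0, 0.002]]}' > rows.txt && python3 -m creep rows.txt 15; python3 g.py 10
```

```text
t23.52 face x 79.4 y -1.5 z 77.7 yaw 1.877 | F x 0.5 y 0.3 z 0.1 | M [ 0.05 -0.16 -0.1 ]
time_s: 24.02
tool_pos: [0.6083, -0.0442, 0.0772]
orientation: [0.001, 0.334, 0.943, 0.001]
wrist_force: [4.7, 2.5, -0.9]
finger_gap: 0.01
finger_force: 15.0
t24.02 face x 79.0 y -0.9 z 77.2 yaw 1.877 | F x 0.5 y 5.3 z -0.9 | M [ 0.66 -1.05 -0.03]
```

Gripped (gap 10 mm). The side force says the wing sits about 1 mm further to +y, so I'll recentre and start turning in guarded steps.

In the tool's units: 0.0009 m is 0.0144, -0.0003 m is -0.0048.

```bash
cat > g2.py <<'E'
import sys;from rig import r;import numpy as np
s=r.state();a=-.987;M=np.array([[np.cos(a),-np.sin(a)],[np.sin(a),np.cos(a)]])
p=(s["tool_pos"][:2]-np.array([.571,.0138]))@M*1e3;f=np.array(s["wrist_force"]);fm=f[:2]@M;q=s["orientation"]
h=2*np.arctan2(q[2],q[1])-np.pi/2; cam=(a-(h-np.pi/2)+1.5)%(2*np.pi)-1.5; Mz=s["moment"][2]
print("t%.2f x %.1f y %.1f z %.1f cam %.3f | F %.1f %.1f %.1f Mz %.3f grip %.0f gap %.4f q7 %.2f"%(s["time_s"],*p,s["tool_pos"][2]*1e3,cam,*fm,f[2],Mz,s["finger_force"],s["finger_gap"],s["q"][6]))
sys.exit(int(abs(Mz)>float(sys.argv[1]) or np.linalg.norm(f)>20))
E
echo '{"steps":[[-0.0048, 0.0144, 0, 0, 0.002], [0, 0, 0, 0, 0.002], [0, 0, 0, 0, 0.002]]}' > rows.txt && python3 -m creep rows.txt 40 >/dev/null; python3 g2.py 0.3 &&
echo '{"steps":[[0, 0, 0, 0.0477, 0.002], [0, 0, 0, 0.0477, 0.002], [0, 0, 0, 0, 0.002]]}' > rows.txt && python3 -m creep rows.txt >/dev/null; python3 g2.py 0.3 &&
echo '{"steps":[[0, 0, 0, 0.0477, 0.002], [0, 0, 0, 0.0477, 0.002], [0, 0, 0, 0.0477, 0.002], [0, 0, 0, 0, 0.002]]}' > rows.txt && python3 -m creep rows.txt >/dev/null; python3 g2.py 0.3 &&
echo '{"steps":[[0, 0, 0, 0.0477, 0.002], [0, 0, 0, 0.0477, 0.002], [0, 0, 0, 0, 0.002]]}' > rows.txt && python3 -m creep rows.txt >/dev/null; python3 g2.py 0.3 && echo '{"steps":[[0, 0, 0, 0, 0.002], [0, 0, 0, 0, 0.002]]}' > rows.txt && python3 -m creep rows.txt >/dev/null;python3 g2.py 0.3
```

```text
t24.40 x 69.0 y -0.8 z 77.1 cam -0.306 | F -3.2 1.1 4.6 Mz -0.015 grip 40 gap 0.0096 q7 0.56
t24.77 x 69.0 y -0.8 z 77.1 cam -0.107 | F -3.2 0.0 5.6 Mz -0.074 grip 40 gap 0.0097 q7 0.38
t25.27 x 69.0 y -0.7 z 77.1 cam 0.191 | F -3.1 1.1 5.9 Mz -0.058 grip 40 gap 0.0098 q7 0.10
t25.65 x 69.0 y -0.6 z 77.1 cam 0.390 | F -2.5 1.9 4.9 Mz -0.071 grip 40 gap 0.0091 q7 -0.08
t25.90 x 69.0 y -0.6 z 77.1 cam 0.388 | F -3.9 0.7 5.7 Mz -0.065 grip 40 gap 0.0100 q7 -0.08
```

In the tool's units: 0.1 rad / 2.0944 = 0.0477.

```bash

echo '{"steps":[[0, 0, 0, 0.0477, 0.002], [0, 0, 0, 0.0477, 0.002], [0, 0, 0, 0.0477, 0.002], [0, 0, 0, 0, 0.002]]}' > rows.txt && python3 -m creep rows.txt >/dev/null; python3 g2.py 0.2 &&
echo '{"steps":[[0, 0, 0, 0.0477, 0.002], [0, 0, 0, 0.0477, 0.002], [0, 0, 0, 0.0477, 0.002], [0, 0, 0, 0, 0.002]]}' > rows.txt && python3 -m creep rows.txt >/dev/null; python3 g2.py 0.2 &&
echo '{"steps":[[0, 0, 0, 0.0477, 0.002], [0, 0, 0, 0.0477, 0.002], [0, 0, 0, 0.0477, 0.002], [0, 0, 0, 0, 0.002]]}' > rows.txt && python3 -m creep rows.txt >/dev/null; python3 g2.py 0.2 &&
echo '{"steps":[[0, 0, 0, 0.0477, 0.002], [0, 0, 0, 0.0477, 0.002], [0, 0, 0, 0.0477, 0.002], [0, 0, 0, 0, 0.002]]}' > rows.txt && python3 -m creep rows.txt >/dev/null; python3 g2.py 0.2 &&
echo '{"steps":[[0, 0, 0, 0.0477, 0.002], [0, 0, 0, 0.0477, 0.002], [0, 0, 0, 0.0477, 0.002], [0, 0, 0, 0, 0.002]]}' > rows.txt && python3 -m creep rows.txt >/dev/null; python3 g2.py 0.2
```

```text
t26.40 x 69.1 y -0.6 z 77.1 cam 0.689 | F -3.1 2.9 5.2 Mz -0.029 grip 40 gap 0.0095 q7 -0.35
t26.90 x 69.1 y -0.5 z 77.2 cam 0.988 | F -3.3 3.0 5.9 Mz -0.066 grip 40 gap 0.0095 q7 -0.63
t27.40 x 69.2 y -0.5 z 77.1 cam 1.288 | F -2.4 3.1 6.1 Mz -0.039 grip 40 gap 0.0098 q7 -0.91
t27.90 x 69.3 y -0.5 z 77.1 cam 1.588 | F -1.7 4.7 5.1 Mz -0.027 grip 40 gap 0.0098 q7 -1.19
t28.40 x 69.4 y -0.5 z 77.1 cam 1.888 | F -0.3 4.9 6.0 Mz -0.025 grip 40 gap 0.0095 q7 -1.47
```

In the tool's units: 0.1 rad / 2.0944 = 0.0477.

```bash

echo '{"steps":[[0, 0, 0, 0.0477, 0.002], [0, 0, 0, 0.0477, 0.002], [0, 0, 0, 0, 0.002]]}' > rows.txt && python3 -m creep rows.txt >/dev/null; python3 g2.py 0.15 &&
echo '{"steps":[[0, 0, 0, 0.0477, 0.002], [0, 0, 0, 0, 0.002], [0, 0, 0, 0, 0.002]]}' > rows.txt && python3 -m creep rows.txt >/dev/null; python3 g2.py 0.15 &&
echo '{"steps":[[0, 0, 0, 0.0477, 0.002], [0, 0, 0, 0, 0.002], [0, 0, 0, 0, 0.002]]}' > rows.txt && python3 -m creep rows.txt >/dev/null; python3 g2.py 0.15 &&
echo '{"steps":[[0, 0, 0, 0.0382, 0.002], [0, 0, 0, 0, 0.002], [0, 0, 0, 0, 0.002]]}' > rows.txt && python3 -m creep rows.txt >/dev/null; python3 g2.py 0.15 &&
echo '{"steps":[[0, 0, 0, 0.0382, 0.002], [0, 0, 0, 0, 0.002], [0, 0, 0, 0, 0.002]]}' > rows.txt && python3 -m creep rows.txt >/dev/null; python3 g2.py 0.15 &&
echo '{"steps":[[0, 0, 0, 0.0382, 0.002], [0, 0, 0, 0, 0.002], [0, 0, 0, 0, 0.002]]}' > rows.txt && python3 -m creep rows.txt >/dev/null; python3 g2.py 0.15 &&
echo '{"steps":[[0, 0, 0, 0.0382, 0.002], [0, 0, 0, 0, 0.002], [0, 0, 0, 0, 0.002]]}' > rows.txt && python3 -m creep rows.txt >/dev/null; python3 g2.py 0.15 &&
echo '{"steps":[[0, 0, 0, 0.0382, 0.002], [0, 0, 0, 0, 0.002], [0, 0, 0, 0, 0.002]]}' > rows.txt && python3 -m creep rows.txt >/dev/null; python3 g2.py 0.15
```

```text
t28.77 x 69.5 y -0.6 z 77.1 cam 2.088 | F 0.2 5.2 4.9 Mz -0.080 grip 40 gap 0.0096 q7 -1.66
t29.15 x 69.5 y -0.6 z 77.1 cam 2.186 | F -0.9 5.1 5.2 Mz -0.077 grip 40 gap 0.0094 q7 -1.75
t29.52 x 69.5 y -0.6 z 77.1 cam 2.286 | F -1.8 5.6 5.0 Mz -0.068 grip 40 gap 0.0097 q7 -1.84
t29.90 x 69.5 y -0.6 z 77.1 cam 2.366 | F -0.6 4.3 5.6 Mz -0.013 grip 40 gap 0.0096 q7 -1.92
t30.27 x 69.5 y -0.6 z 77.1 cam 2.446 | F -0.2 5.2 5.5 Mz -0.036 grip 40 gap 0.0100 q7 -1.99
t30.65 x 69.5 y -0.7 z 77.1 cam 2.526 | F -1.3 5.4 5.1 Mz -0.014 grip 40 gap 0.0097 q7 -2.07
t31.02 x 69.5 y -0.7 z 77.1 cam 2.606 | F -0.2 3.6 3.8 Mz -0.041 grip 40 gap 0.0096 q7 -2.14
t31.40 x 69.5 y -0.7 z 77.1 cam 2.686 | F -0.8 4.8 5.4 Mz 0.008 grip 40 gap 0.0099 q7 -2.22
```

In the tool's units: 0.08 rad / 2.0944 = 0.0382.

```bash

echo '{"steps":[[0, 0, 0, 0.0382, 0.002], [0, 0, 0, 0, 0.002], [0, 0, 0, 0, 0.002]]}' > rows.txt && python3 -m creep rows.txt >/dev/null; python3 g2.py 0.15 &&
echo '{"steps":[[0, 0, 0, 0.0382, 0.002], [0, 0, 0, 0, 0.002], [0, 0, 0, 0, 0.002]]}' > rows.txt && python3 -m creep rows.txt >/dev/null; python3 g2.py 0.15 &&
echo '{"steps":[[0, 0, 0, 0.0382, 0.002], [0, 0, 0, 0, 0.002], [0, 0, 0, 0, 0.002]]}' > rows.txt && python3 -m creep rows.txt >/dev/null; python3 g2.py 0.15
python3 - <<'E'
from h import *
cal=r.get_calibration("side");im=r.get_image("side");b=r.get_image("wrist")
cv2.imwrite("pics/v5.png",np.hstack([cv2.resize(im[180:290,200:360],(400,275)),cv2.resize(b,(400,275))])[:,:,::-1])
E
```

```text
t31.77 x 69.5 y -0.8 z 77.1 cam 2.766 | F -1.0 4.3 5.4 Mz -0.029 grip 40 gap 0.0095 q7 -2.29
t32.15 x 69.5 y -0.8 z 77.1 cam 2.846 | F -1.2 4.4 6.3 Mz 0.041 grip 40 gap 0.0095 q7 -2.37
t32.52 x 69.5 y -0.8 z 77.1 cam 2.926 | F -0.6 4.0 6.0 Mz 0.034 grip 40 gap 0.0095 q7 -2.44
```

View pics/v5.png

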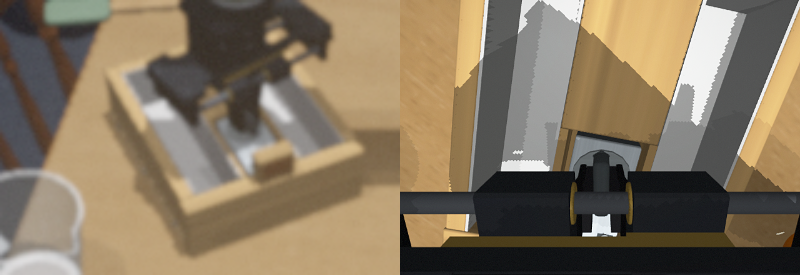

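The side crop shows the board up against the mould, and the wrist crop shows the gripper still on the wing. Not home at cam 2.93 with joint 7 near its limit, so I'll regrasp half a turn back.

In the tool's units: -0.02 m is -0.32, -0.1848 rad / 2.0944 = -0.0882.

```bash

echo '{"steps":[[0, 0, 0, 0, 0.03], [0, 0, 0, 0, 0.03], [0, 0, 0, 0, 0.03], [0, 0, -0.32, 0, 0.03], [0, 0, -0.32, 0, 0.03], [0, 0, 0, -0.0882, 0.03], [0, 0, 0, -0.0882, 0.03], [0, 0, 0, -0.0882, 0.03]]}' > rows.txt && python3 -m creep rows.txt >/dev/null
echo '{"steps":[[0, 0, 0, -0.0882, 0.03], [0, 0, 0, -0.0882, 0.03], [0, 0, 0, -0.0882, 0.03], [0, 0, 0, -0.0882, 0.03], [0, 0, 0, -0.0882, 0.03], [0, 0, 0, -0.0882, 0.03], [0, 0, 0, -0.0882, 0.03]]}' > rows.txt && python3 -m creep rows.txt >/dev/null
echo '{"steps":[[0, 0, 0, -0.0882, 0.03], [0, 0, 0, -0.0882, 0.03], [0, 0, 0, -0.0882, 0.03], [0, 0, 0, -0.0882, 0.03], [0, 0, 0, -0.0882, 0.03], [0, 0, 0, -0.0882, 0.03], [0, 0, 0, -0.0882, 0.03], [0, 0, 0, 0, 0.03]]}' > rows.txt && python3 -m creep rows.txt >/dev/null
python3 g2.py 9; python3 -c "
from rig import r; print(r.state()['q'])"
```

```text
t35.50 x 69.8 y -0.8 z 118.2 cam -0.206 | F 0.5 -0.8 -0.4 Mz -0.009 grip 0 gap 0.0298 q7 0.52
[ 0.63093836  0.50820406 -0.8274496   1.59482686  0.39346151  1.21185292
  0.51671784]
```

In the tool's units: 0.02 m is 0.32, 0.015 m is 0.24.

```bash

echo '{"steps":[[0, 0, 0.32, 0, 0.03], [0, 0, 0.24, 0, 0.03], [0, 0, 0.096, 0, 0.03], [0, 0, 0, 0, 0.03]]}' > rows.txt && python3 -m creep rows.txt >/dev/null; python3 g2.py 9
echo '{"steps":[[0, 0, 0, 0, 0.002], [0, 0, 0, 0, 0.002], [0, 0, 0, 0, 0.002], [0, 0, 0, 0, 0.002]]}' > rows.txt && python3 -m creep rows.txt 40 >/dev/null; python3 g2.py 0.3 &&
echo '{"steps":[[0, 0, 0, 0.0382, 0.002], [0, 0, 0, 0, 0.002], [0, 0, 0, 0, 0.002]]}' > rows.txt && python3 -m creep rows.txt >/dev/null; python3 g2.py 0.14 &&
echo '{"steps":[[0, 0, 0, 0.0286, 0.002], [0, 0, 0, 0, 0.002], [0, 0, 0, 0, 0.002]]}' > rows.txt && python3 -m creep rows.txt >/dev/null; python3 g2.py 0.14 &&
echo '{"steps":[[0, 0, 0, 0.0286, 0.002], [0, 0, 0, 0, 0.002], [0, 0, 0, 0, 0.002]]}' > rows.txt && python3 -m creep rows.txt >/dev/null; python3 g2.py 0.14 &&
echo '{"steps":[[0, 0, 0, 0.0286, 0.002], [0, 0, 0, 0, 0.002], [0, 0, 0, 0, 0.002]]}' > rows.txt && python3 -m creep rows.txt >/dev/null; python3 g2.py 0.14 &&
echo '{"steps":[[0, 0, 0, 0.0286, 0.002], [0, 0, 0, 0, 0.002], [0, 0, 0, 0, 0.002]]}' > rows.txt && python3 -m creep rows.txt >/dev/null; python3 g2.py 0.14
```

```text
t36.00 x 68.9 y -1.2 z 75.2 cam -0.207 | F 0.1 0.9 0.1 Mz -0.008 grip 0 gap 0.0303 q7 0.49
t36.50 x 69.3 y -0.7 z 76.2 cam -0.208 | F 0.8 0.3 2.1 Mz 0.129 grip 40 gap 0.0097 q7 0.49
t36.88 x 69.3 y -0.7 z 76.2 cam -0.129 | F 0.0 -0.1 3.4 Mz 0.031 grip 40 gap 0.0098 q7 0.42
t37.25 x 69.3 y -0.8 z 76.2 cam -0.070 | F -0.4 0.7 4.9 Mz 0.021 grip 40 gap 0.0096 q7 0.37
t37.62 x 69.4 y -0.8 z 76.2 cam -0.009 | F -0.8 1.1 5.6 Mz 0.043 grip 40 gap 0.0094 q7 0.31
t38.00 x 69.3 y -0.8 z 76.2 cam 0.051 | F -0.6 0.6 5.2 Mz 0.082 grip 40 gap 0.0097 q7 0.26
t38.38 x 69.2 y -0.8 z 76.2 cam 0.110 | F -0.8 0.0 6.4 Mz 0.218 grip 40 gap 0.0098 q7 0.20
```

The reading rises steeply to 0.22 N·m at cam ≈ 3.25. I'll pause to see whether it stays.

```bash
for i in 1 2 3; do echo '{"steps":[[0, 0, 0, 0, 0.002], [0, 0, 0, 0, 0.002]]}' > rows.txt && python3 -m creep rows.txt >/dev/null; python3 g2.py 0.3; done
```

```text
t38.62 x 69.2 y -0.8 z 76.2 cam 0.110 | F 0.0 0.3 6.6 Mz 0.144 grip 40 gap 0.0094 q7 0.20
t38.88 x 69.3 y -0.9 z 76.2 cam 0.110 | F -0.3 -0.4 5.2 Mz 0.168 grip 40 gap 0.0094 q7 0.20
t39.12 x 69.2 y -0.8 z 76.2 cam 0.110 | F -0.3 -1.3 5.9 Mz 0.190 grip 40 gap 0.0099 q7 0.20
```

In the tool's units: 0.03 rad / 2.0944 = 0.0143.

```bash
echo '{"steps":[[0, 0, 0, 0.0143, 0.002], [0, 0, 0, 0, 0.002], [0, 0, 0, 0, 0.002]]}' > rows.txt && python3 -m creep rows.txt >/dev/null; python3 g2.py 0.3;  for i in 1 2 3; do echo '{"steps":[[0, 0, 0, 0, 0.002], [0, 0, 0, 0, 0.002]]}' > rows.txt && python3 -m creep rows.txt >/dev/null; python3 g2.py 0.3; done
```

```text
t39.50 x 69.2 y -0.9 z 76.2 cam 0.140 | F -0.5 0.2 4.5 Mz 0.256 grip 40 gap 0.0097 q7 0.17
t39.75 x 69.2 y -0.8 z 76.2 cam 0.140 | F -0.7 -0.6 5.7 Mz 0.262 grip 40 gap 0.0097 q7 0.17
t40.00 x 69.2 y -0.9 z 76.2 cam 0.140 | F 0.1 -1.2 6.0 Mz 0.219 grip 40 gap 0.0099 q7 0.17
t40.25 x 69.2 y -0.8 z 76.2 cam 0.140 | F 0.4 -0.1 5.2 Mz 0.313 grip 40 gap 0.0094 q7 0.17
```

Home: about 0.26 N·m stays through the pause. I'll release, retreat upwards and check numerically.

In the tool's units: -0.05 m is -0.8, -0.02 m is -0.32.

```bash
echo '{"steps":[[0, 0, 0, 0, 0.03], [0, 0, 0, 0, 0.03], [0, 0, 0, 0, 0.03], [0, 0, -0.32, 0, 0.03], [0, 0, -0.8, 0, 0.03], [0, 0, -0.8, 0, 0.03], [0, 0, -0.8, 0, 0.03], [0, 0, 0, 0, 0.03]]}' > rows.txt && python3 -m creep rows.txt ; echo '{"steps":[[0, 0, -0.48, 0, 0.03], [0, 0, 0, 0, 0.03], [0, 0, 0, 0, 0.03]]}' > rows.txt && python3 -m creep rows.txt >/dev/null
python3 - <<'E'
from h import *
a=-.987;M=np.array([[np.cos(a),-np.sin(a)],[np.sin(a),np.cos(a)]])
o=np.array([.571,.0138])+M@[-.0106,-.002]
for n in["scene","side","wrist"]:
    cal=r.get_calibration(n)
    for _ in range(3):
        r.get_image(n); l=[d for d in r.masks_of("board",n) if np.hypot(*(np.array(d["centre"])-px(cal,np.array([[*o,.05]]))[0]))<60]
        if l: break
    if l:
        b=fit("board",[(cal,l[0]["region"].astype(float))],[[*o,a]]);print(n,l[0]["p"],"mould xy mm",np.round((b.x[:2]-[.571,.0138])@M*1e3,1),"dyaw",round(b.x[2]-a,3),round(b.fun,3))
    k=r.masks_of("cam",n); 
    if k: print("cam",k[0]["centre"])
print(r.state()["time_s"])
E
```

```text
time_s: 41.25
tool_pos: [0.6101, -0.0438, 0.2516]
orientation: [0.004, 0.535, 0.845, 0.002]
wrist_force: [-0.3, -0.3, -0.7]
finger_gap: 0.0303
finger_force: 0.0
scene 0.64 mould xy mm [-13.4   0.5] dyaw 0.007 0.032
cam [308.6, 232.8]
side 0.93 mould xy mm [-12.    2.6] dyaw 0.007 0.041
cam [298.3, 232.3]
wrist 0.95 mould xy mm [-10.9   1. ] dyaw 0.007 0.044
cam [318.3, 213.3]
42.175
```

```bash
python3 -c "
from rig import r; print(r.finish_job())"
```

```text
the job is handed in; nothing more can be done
None
```

The end board is on the mould and standing square, with its bolt in the slot. The cam is turned to about 3.28 rad and tight (about 0.26 N·m stayed on the wing when I paused); I handed the job in at about 42 s with the robot clear, and no verdict came back.

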